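# Shut and lock the service hatch of the water filter box

## Robot

A 7-joint arm with a two-finger parallel gripper is mounted at the origin on a cart in front of the work surface, level with it; the furniture and walls round the work are solid. World frame = base frame: x ahead of the robot, y to its left, z up, the work surface at z = 0. Lengths are in m, angles in degrees, forces in N, time in s.
With the tool pointing down it reaches from about 0.4 to 0.875 m from the base axis. Payload 19.3 kg.
Tool frame: the origin (TCP) lies between the finger pads; the fingertips stand 11 mm ahead of it and the grasp point (between the pads) lies 8 mm behind it; z points along the fingers, y is the line along which they close (so a half turn about z gives the same grasp; the last joint's range is limited). The gripper opens to 85 mm and grips with 20 to 120 N. Pads are 22 mm wide; open, the fingers measure 114 mm over their backs; the gripper's body (76 mm by 85 mm) begins 54 mm behind the grasp point. The pads swing forward as they close: fully open they stand 13 mm farther back than shut.
Start: joints at [-77.418, 29.874, -2.08, 91.645, 1.215, 58.505, -6.463], TCP at [0.179, 0.599, 0.242] pointing down, gripper open.
Joint ranges: [-166.77, 166.77], [-17.47, 122.26], [-85.68, 81.53], [9.62, 139.38], [-72.42, 252.41], [9.2, 110.78], [-144.41, 144.41]. Speed limits (degrees/s): [108.29, 108.29, 136.94, 136.94, 172.46, 172.46, 172.46].

## Interface

Orientations are given as [roll, pitch, yaw] about the fixed x, y, z axes, in that order (R = Rz(yaw) Ry(pitch) Rx(roll)).
In Python, from cell import sense, read_camera, finish_job gives the robot as it stands.
- The arm moves only by the shell command python3 -m creep 'ROWS' [OPENING]. ROWS is rows parted by semicolons, their numbers by spaces, 1 to 8 of them, each of 4 numbers: dx, dy, dz in m, then a turn about the tool's z in degrees; each row is the pose to reach, as a shift and turn from the pose commanded when the command began, along the tool's axes at that moment; what a row does not reach only later rows make up. A row lasts 1/12 s, in which the tool goes at most 0.0417 m and 7.16 degrees, less where a joint would pass 70% of its speed; a pose out of reach is approached as far as the arm can. OPENING is the finger opening in m, set as the command begins (- or left out keeps the last). The fingers move at their own pace and stop on an object; the grip force is fixed at half the most. Time passes only in rows, so rows that do not move let the fingers close. It prints the time, the measured TCP pose, the force, the opening and the grip force at its end.
- sense(): the state, without advancing time (a new reading comes with each control period).
- read_camera(name): name is "side" or "top" or "wrist"; returns a dict with "frame" (480x640x3 uint8, red, green, blue), "camera_matrix" (3x3 intrinsics, pixels), "R" (3x3) and "t" (3): a world point X has camera coordinates R X + t. Camera axes: x right, y down, z forward; pixel columns grow to the right and rows downward; lengths in m; the calibration is good to about 2 mm. A picture is of the moment at which its call begins. There is no depth.
- finish_job(): hands the job in; it is judged then, once.
The state is a dict: "time": time; "joint_positions": joint angles; "qvel": joint speeds; "tau": joint torques, N m; "tcp_pos": TCP position; "eef_rot": TCP orientation; "ft_force": force on the tool from outside, world axes, zero at the start; "wrist_torque": the same for the moment, N m; "gripper_width": finger opening in m; "grip_force": force on a finger pad.
Only numpy, scipy, OpenCV 4.12 (cv2) and the standard library are available. Lean on these libraries where they do the work, as an engineer would, in place of code of your own. Each camera call takes 0.05 s, during which the arm holds its last target. There are 200 camera calls.

## Task

Swing the hatch of the white water filter box fully shut. Then, keeping a light downward push on the black wing knob (never more than about 20 newtons), turn it clockwise about a quarter turn until it drops into its locked detent. The exact lock angle differs and has to be felt: stop turning as soon as the knob drops, do not wrench it on against the detent. Let go with the hatch shut and the knob dropped, and leave the tumbler, the small bowl and the tape roll where they stand.

Things in the scene. Friction and masses are not known exactly. Their poses are not given: they have to be found in the camera images.
- filter_box: white plastic box, 200 (x) x 170 (y) x 79 mm high, fixed; origin at the centre of its underside, x away from its front, z up. Its top is covered by a thin aluminium hatch hinged along the far side: hinge axis along y at x = 85, z = 83 mm in this frame. The shut hatch's top face is at z = 86 mm and reaches from x = 81 to -87 mm, y = -73 to 73 mm.
- hatch (a joint): angle of the hatch in rad: 0 fully shut, growing as the near edge rises. It starts partly open and stays where it is left (stiff hinge; about 1 to 3 N at the near edge shuts it).
- hatch_push (a point): point on the hatch's top face, 155 mm from the hinge axis towards the near edge and 48 mm to the +y side of the middle: a bare spot to push the hatch shut with shut fingers. With the hatch shut it lies at (-70, 48, 86) mm in the filter_box frame.
- knob (a joint): rotation of the wing knob in rad, growing clockwise as seen from above. At 0 the wing points along the box's x axis; it starts at 0.12 to 0.3. The locked detent lies somewhere from 1.05 to 1.65 (different every time and hidden inside); it takes the knob within about 0.045 rad either side. About 0.1 to 0.2 N m turn the knob. Beyond 1.85 is overturned.
- knob_grip (a point): centre of the black wing knob's grip bar, on the knob's axis, which stands at (-50, 0) mm in the filter_box frame when the hatch is shut; x along the bar. Bar 44 mm long, 10 mm thick, reaching 12 mm above this point; the round collar (34 mm across) begins 12 mm below it. Hatch shut: about 116 mm above the worktop unlocked, 110 mm once dropped; hatch open: the knob hangs lower.
- plunger (a joint): axial travel of the knob in the hatch in m, growing downward. Hatch shut: about 0.0046 unlocked, riding on the hidden plate; about 0.0106 dropped into the detent. Only about 2 N draw it down, so a firm grip holds it up: push down lightly while turning (5 to 15 N) and the push is suddenly lost at the drop. It settles fully down when let go.
- receptacle (a joint): how far the sprung plate under the knob is pushed down in m: 0.25 mm per newton of push on the knob, about 0.0008 at rest. More than 0.006 (about 24 N) is too hard.
- receptacle_twist (a joint): how far the sprung plate under the knob is wrung round in rad, either way from 0: 0.1 rad per N m that the knob's cross pin puts on it. Under 0.01 while turning; once the knob has dropped, turning on against the detent wrings it. More than 0.05 (about 0.5 N m) is too hard.
- tumbler: blue plastic tumbler, 81 mm across, 114 mm tall, standing loose beside the box; origin under its centre
- dip_bowl: small white bowl, 85 mm across, 40 mm tall, loose beside the box; origin under its centre
- tape_roll: roll of beige tape, 103 mm across, 25 mm tall, lying loose beside the box; origin under its centre

How it is judged (in metres and radians):
On the way, in this order (a step that is already met when the one before it is completed fails the run):
1. the hatch is fully shut with the knob still unlocked (value of joint hatch below 0.025 rad and value of joint knob below 0.6 rad), for 0.2 s.
2. the knob has been turned clockwise and has dropped into its detent (value of joint hatch below 0.025 rad and value of joint knob above 0.9 rad and value of joint plunger above 0.0085 m), for 0.2 s.
At the end, for the whole second after the job is handed in: The hatch is shut (within 0.025 rad), and the knob sits dropped in its detent (plunger between 0.0085 and 0.0125 m, knob angle between 0.9 and 1.85 rad) (all of step 2 and value of joint knob below 1.85 rad and value of joint plunger below 0.0125 m); the robot touches nothing.
It fails at once if the knob is pressed too hard: the receptacle is pushed down by more than 6 mm (about 24 N) (value of joint receptacle above 0.006 m).
It fails at once if the knob is wrenched against its detent: the receptacle is wrung round by more than 0.05 rad (about 0.5 N m) (value of joint receptacle_twist above 0.05 rad or value of joint receptacle_twist below -0.05 rad).
It fails at once if the knob is wrenched well past the quarter turn (beyond 1.85 rad) (value of joint knob above 1.85 rad).
It fails at once if the tumbler, the small bowl or the tape roll is moved by more than 25 mm (distance of any of tumbler, dip_bowl, tape_roll from where it was at the start of the episode above 0.025 m).
It also fails if it takes over 61 s, if anything falls off the work surface, if the arm or the gripper's body presses on something with over 40 N, if the wrist force passes 120 N, or if a joint passes its speed limit or range.

## Working session

There is one attempt and no reset: what is moved stays moved. The work goes in short steps, Python scripts to look and compute and a shell command to move; the robot and the scene stay as the last step left them, time stands still between calls to the robot, and variables do not carry over. Pictures are saved under pics/ and viewed, at most 10 in all, crops included, and the job is handed in when it is done.

```bash
mkdir -p pics; ls; python3 - <<'E'
from cell import *
import cv2,numpy as np
s=sense(); print({k:np.round(v,3) for k,v in s.items()})
ims=[]
for n in ("side","top","wrist"):
    c=read_camera(n); np.savez(f"pics/{n}0.npz",**c)
    cv2.imwrite(f"pics/{n}0.png",c["frame"][:,:,::-1]); print(n,c["camera_matrix"].round(1).tolist(),c["R"].round(3).tolist(),c["t"].round(3))
E
```

```text
pics
{'time': np.float64(0.0), 'joint_positions': array([-77.419,  29.908,  -2.08 ,  91.674,   1.215,  58.504,  -6.464]), 'qvel': array([ 0.02 , -0.033,  0.018,  0.087,  0.094, -0.005,  0.007]), 'tau': array([-0.0000e+00, -9.2711e+01,  1.9800e+00, -3.6992e+01,  1.8000e-02,
        8.0000e-03, -0.0000e+00]), 'tcp_pos': array([0.179, 0.599, 0.242]), 'eef_rot': array([-1.79936e+02,  6.00000e-03,  1.63394e+02]), 'ft_force': array([-0.529, -0.003, -0.122]), 'wrist_torque': array([-0.02 , -0.028,  0.043]), 'grip_force': np.float64(0.0), 'gripper_width': np.float64(0.086)}
side [[462.9, 0.0, 323.0], [0.0, 462.9, 242.7], [0.0, 0.0, 1.0]] [[0.824, -0.567, 0.0], [-0.311, -0.453, -0.836], [0.474, 0.688, -0.549]] [-0.533  0.218  0.831]
top [[464.9, 0.0, 325.7], [0.0, 464.9, 236.8], [0.0, 0.0, 1.0]] [[-0.106, -0.994, -0.004], [-0.974, 0.104, -0.202], [0.202, -0.017, -0.979]] [-0.019  0.561  0.88 ]
wrist [[334.5, 0.0, 320.6], [0.0, 334.5, 234.2], [0.0, 0.0, 1.0]] [[0.286, 0.958, -0.001], [0.908, -0.271, 0.319], [0.306, -0.093, -0.948]] [-0.624 -0.041  0.381]
```

View pics/side0.png

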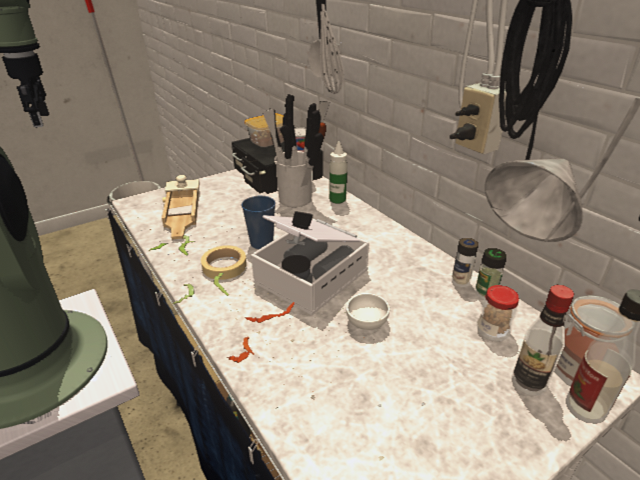

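View pics/top0.png

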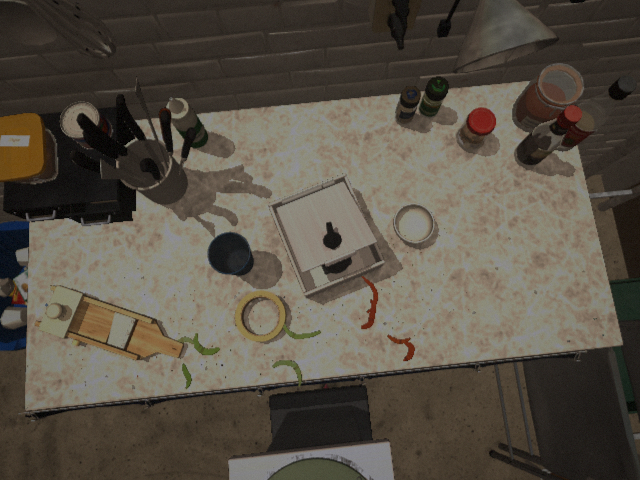

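The side view shows the box with its hatch partly open at about (310,265), the bowl at (368,313), the tape at (223,262) and the tumbler at (258,220). In the top view the rim corners are near (270,208), (347,178), (383,262) and (307,296), and the knob is at (332,235). I'll zoom in on the corners next.

```bash
python3 - <<'E'
import cv2,numpy as np
a=cv2.imread("pics/top0.png")[165:305,255:395]; b=cv2.imread("pics/side0.png")[195:315,235:375]
a=cv2.resize(a,(400,400),interpolation=cv2.INTER_CUBIC); b=cv2.resize(b,(400,343),interpolation=cv2.INTER_CUBIC)
o=np.zeros((400,800,3),np.uint8); o[:,:400]=a; o[:343,400:]=b
for i in range(0,400,50): o[i,::8]=(0,0,255); o[::8,i]=(0,0,255);o[::8,i+400]=(0,0,255)
cv2.imwrite("pics/z1.png",o)
E
```

```text
(no output)
```

View pics/z1.png

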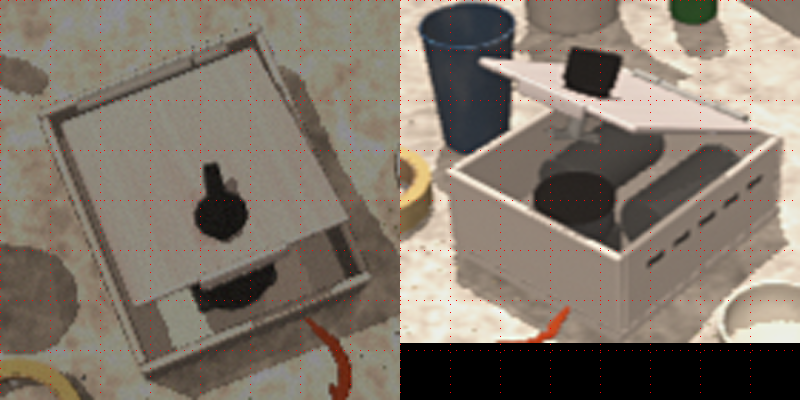

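The zoom shows the outer rim corners in the top crop at (40,118), (260,28), (368,275) and (148,375). The side crop has them at (52,168) near-left, (220,258) near-right and (380,140) far-right. The hatch's near edge is at (137,305)–(348,218) in top and (80,62)–(235,130) in side.

```bash
cat > h.py <<'E'
import numpy as np,cv2
def ray(c,uv):
    d=c["R"].T@np.linalg.inv(c["camera_matrix"])@np.r_[uv,1.]; return -c["R"].T@c["t"],d/np.linalg.norm(d)
def plane(c,uv,z):
    o,d=ray(c,uv); return o+d*(z-o[2])/d[2]
def tri(rs):
    A=sum(np.eye(3)-np.outer(d,d) for o,d in rs); b=sum((np.eye(3)-np.outer(d,d))@o for o,d in rs)
    p=np.linalg.solve(A,b); return p,max(np.linalg.norm(np.cross(p-o,d)) for o,d in rs)
def proj(c,X):
    p=c["camera_matrix"]@(c["R"]@X+c["t"]); return p[:2]/p[2]
E
python3 - <<'E'
from h import *
np.set_printoptions(precision=4,suppress=True)
T=np.load("pics/top0.npz");S=np.load("pics/side0.npz");k=140/400
t=lambda u,v:(255+u*k-.3,165+v*k-.3); s=lambda u,v:(235+u*k-.3,195+v*k-.3)
P={}
for n,a,b in [("NL",(148,375),(52,168)),("NR",(368,275),(220,258)),("FR",(260,28),(380,140)),("hNL",(137,305),(80,62)),("hNR",(348,218),(235,130)),("knobcap",(212,165),(195,50))]:
    print(n,*tri([ray(T,t(*a)),ray(S,s(*b))]))
c=np.array([plane(T,t(*a),.079)[:2] for a in [(40,118),(260,28),(368,275),(148,375)]])
print(c,c.mean(0)); FL,FR,NR,NL=c
for a,b in((NL,FL),(NR,FR),(FR,FL),(NR,NL)): d=b-a;print(np.linalg.norm(d),np.degrees(np.arctan2(d[1],d[0])))
for n,uv,z in(("tumbler",(231,245),.114),("bowl",(414,222),.04),("tape",(262,316),.025)): print(n,plane(T,uv,z))
E
```

```text
NL [ 0.4428 -0.0302  0.0848] 0.0035433807331027795
NR [ 0.4923 -0.1846  0.0801] 0.000876944810785102
FR [ 0.6754 -0.1316  0.0783] 0.00014229413944952151
hNL [ 0.4766 -0.0294  0.164 ] 0.0002649339404947517
hNR [ 0.5177 -0.1656  0.1635] 0.0010775069431117647
knobcap [ 0.5497 -0.0813  0.177 ] 0.007004166034527443
[[ 0.6259  0.029 ]
 [ 0.6751 -0.1314]
 [ 0.4916 -0.1844]
 [ 0.44   -0.0287]] [ 0.5581 -0.0789]
0.19463499021228114 17.24461065071662
0.19096279853955148 16.10328531589406
0.16778518435307954 107.04755692763392
0.16401041384065365 108.33917576892317
tumbler [0.5474 0.1023 0.114 ]
bowl [ 0.571 -0.263  0.04 ]
tape [0.4138 0.0665 0.025 ]
```

```bash
python3 -m creep '-.028 -.030 0 0;-.056 -.060 0 0;-.084 -.090 0 0;-.112 -.120 0 0;-.140 -.150 0 0;-.168 -.180 0 0;-.196 -.210 0 0;-.224 -.240 0 0' 0
python3 -m creep '-.028 -.030 0 0;-.056 -.060 0 0;-.084 -.090 0 0;-.112 -.120 0 0;-.140 -.150 0 0;-.168 -.180 0 0;-.196 -.210 0 0;-.224 -.240 0 0'
python3 -m creep '-.01 -.01 0 7;-.02 -.02 0 14;-.03 -.03 0 21;-.041 -.049 0 28;-.041 -.049 0 35;-.041 -.049 0 42;-.041 -.049 0 49;-.041 -.049 0 56'
```

```text
time: 0.82
tcp_pos: [0.3251, 0.303, 0.2423]
eef_rot: [180.0, -0.0, 163.4]
ft_force: [2.5, 1.3, 0.0]
gripper_width: -0.0003
grip_force: 0.0
time: 1.48
tcp_pos: [0.4712, 0.0089, 0.2424]
eef_rot: [180.0, 0.0, 163.4]
ft_force: [0.8, 2.0, -0.1]
gripper_width: -0.0003
grip_force: 0.0
time: 2.15
tcp_pos: [0.4959, -0.0479, 0.2422]
eef_rot: [-180.0, -0.0, 107.0]
ft_force: [-0.0, 0.5, -0.4]
gripper_width: 0.0004
grip_force: 0.0
```

```bash
python3 -m creep '0 0 .02 0;0 0 .04 0;0 0 .056 0;0 0 .064 0;0 -.002 .072 0;0 -.004 .08 0;0 -.006 .088 0;0 -.009 .096 0'
python3 -m creep '0 -.002 .008 0;0 -.004 .016 0;0 -.006 .024 0;0 -.007 .03 0;0 -.008 .035 0;0 -.009 .04 0;0 -.009 .043 0;0 -.009 .045 0'
```

```text
time: 2.82
tcp_pos: [0.4875, -0.0505, 0.146]
eef_rot: [180.0, 0.0, 107.4]
ft_force: [0.2, 0.8, -0.5]
gripper_width: -0.0002
grip_force: 0.2
time: 3.48
tcp_pos: [0.4788, -0.0532, 0.101]
eef_rot: [-180.0, -0.0, 107.4]
ft_force: [-0.4, -0.3, 1.2]
gripper_width: 0.0001
grip_force: 0.8
```

```bash
for i in 1 2; do python3 -m creep '0 0 .001 0;0 0 .002 0;0 0 .002 0' | grep -E "tcp|ft"; done; python3 - <<'E'
from cell import *
import cv2,numpy as np
c=read_camera("side");np.savez("pics/s1.npz",**c);cv2.imwrite("pics/s1.png",cv2.resize(c["frame"][180:330,220:400,::-1],(720,600)))
E
```

```text
tcp_pos: [0.4788, -0.0532, 0.0993]
ft_force: [0.5, -0.6, -0.8]
tcp_pos: [0.4789, -0.0531, 0.0972]
ft_force: [-0.4, 0.1, 0.0]
```

View pics/s1.png

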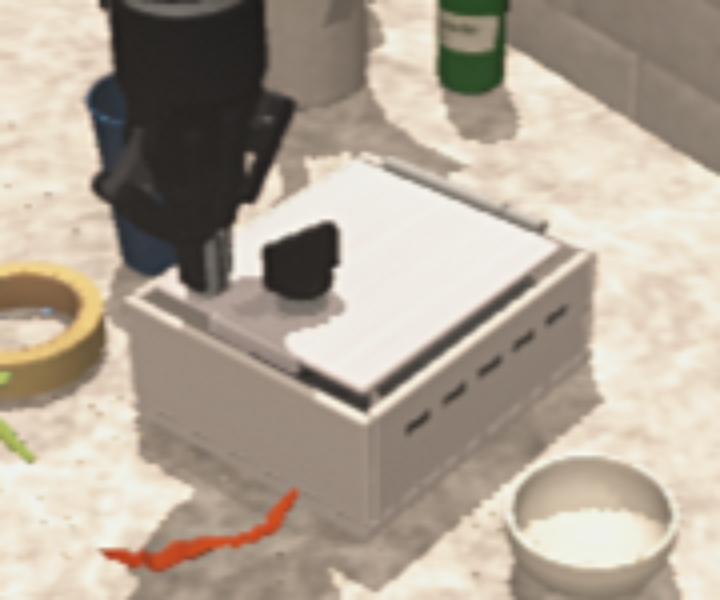

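The hatch is nearly shut, with the shut fingers pressing on its near-left part at (205,290) and the knob at (300,260). I'll keep pressing until the force rises.

```bash
for i in 1 2 3; do python3 -m creep '0 0 .001 0;0 0 .001 0' | grep -E "tcp|ft"; done
```

```text
tcp_pos: [0.479, -0.0531, 0.0969]
ft_force: [-5.4, 1.5, 18.7]
tcp_pos: [0.4791, -0.0531, 0.0966]
ft_force: [-11.3, 1.5, 42.2]
tcp_pos: [0.4792, -0.0532, 0.0964]
ft_force: [-16.5, 3.0, 65.1]
```

```bash
python3 -m creep '0 0 -.02 0;0 0 -.05 0;0 0 -.085 0;0 0 -.12 0;0 0 -.135 -7;-.02 0 -.14 -14;-.03 .01 -.14 -21;-.048 .017 -.14 -28'
python3 -m creep '0 0 0 -7;0 0 0 -14;0 0 0 -21;0 0 0 -28;0 0 0 -35;0 0 0 -42;0 0 0 -42' .06
python3 - <<'E'
from cell import *
import cv2,numpy as np
o=[]
for n in("top","side","wrist"):
    c=read_camera(n);np.savez(f"pics/{n}2.npz",**c); f=c["frame"][:,:,::-1]
    if n=="wrist": o.append(cv2.resize(f,(800,600)))
    if n=="side": cv2.imwrite("pics/side2.png",f)
cv2.imwrite("pics/w2.png",o[0])
E
```

```text
time: 5.2
tcp_pos: [0.5102, -0.0931, 0.235]
eef_rot: [179.9, 0.0, 135.8]
ft_force: [0.2, 0.7, 0.3]
gripper_width: -0.0001
grip_force: 0.0
time: 5.78
tcp_pos: [0.5094, -0.0939, 0.2343]
eef_rot: [180.0, 0.0, 177.8]
ft_force: [-0.7, -0.4, 0.7]
gripper_width: 0.0603
grip_force: 0.0
```

View pics/w2.png

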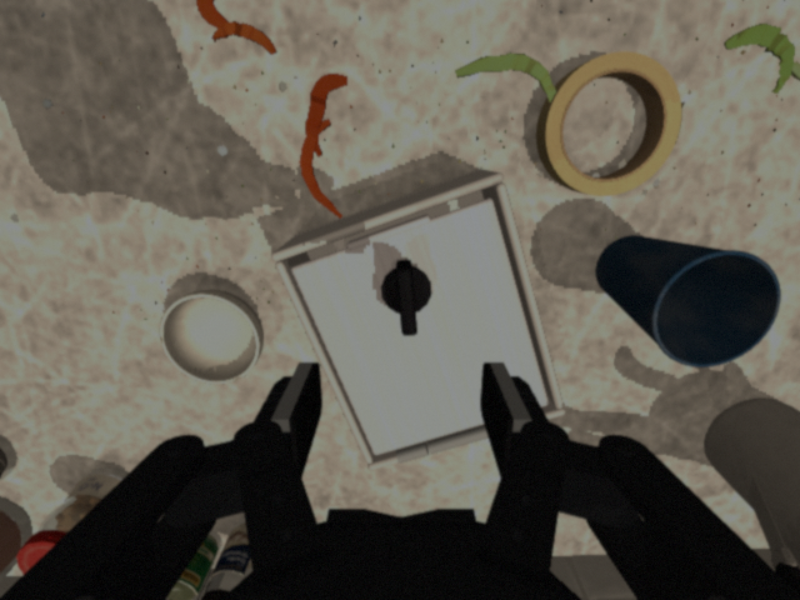

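The wrist view shows the hatch shut flush. The wing bar runs from (404,260) to (409,334) and the collar is centred near (406,290), both in the 800x600 scaling. The tumbler, bowl and tape have not been disturbed.

```bash
python3 - <<'E'
from h import *
np.set_printoptions(precision=4,suppress=True)
C={n:np.load(f"pics/{n}2.npz") for n in("top","side","wrist")}
W=C["wrist"];f=W["frame"].max(2).astype(int); roi=f[195:280,290:360]
m=(roi<45).astype(np.uint8); n,l,st,ce=cv2.connectedComponentsWithStats(m); i=1+st[1:,4].argmax(); m=l==i
print(st[i]+np.array([290,195,0,0,0]))
for r in range(m.shape[0]):
    x=np.where(m[r])[0]
    if len(x) and r%3==0: print(r+195,x.min()+290,x.max()+290,end=" | ")
x=np.where(m.any(1))[0]; far=x.max()+195
rows=[r for r in range(m.shape[0]) if 248<=r+195<=far-3 and m[r].any()]
cs=np.array([[np.where(m[r])[0].mean()+290,r+195] for r in rows]); k=np.polyfit(cs[:,1],cs[:,0],1)
A=plane(W,(np.polyval(k,250),250),.128);B=plane(W,(np.polyval(k,far+.5),far+.5),.128)
d=(B-A)[:2]; yaw=np.degrees(np.arctan2(d[1],d[0])); u=d/np.hypot(*d)
print("\nfar end",B,"bar yaw",yaw,"centre",B[:2]-u*.022)
# side view knob blob
S=C["side"];g=S["frame"].max(2);roi=g[220:265,270:320];m=(roi<50).astype(np.uint8);n,l,st,ce=cv2.connectedComponentsWithStats(m);i=1+st[1:,4].argmax();print("side",st[i]+np.array([270,220,0,0,0]))
for z in(.086,.098,.104,.116,.128):
    c=np.r_[B[:2]-u*.022,z];print(z,proj(S,c),proj(W,c))
print("side ends z.128",proj(S,np.r_[B[:2],.128]),proj(S,np.r_[B[:2]-u*.044,.128]))
T=C["top"]; 
# hatch/box corners in wrist (800x600 -> /1.25)
for uv in((500,177),(278,258),(372,463),(562,410)): print("rim",plane(W,np.array(uv)/1.25,.079))
o=cv2.resize(S["frame"][215:275,255:335,::-1],(800,600),interpolation=cv2.INTER_CUBIC);cv2.imwrite("pics/s2z.png",o)
E
```

```text
[ 306  208   38   60 1383]
210 318 327 | 213 317 330 | 216 314 335 | 219 310 339 | 222 308 341 | 225 307 342 | 228 306 343 | 231 306 343 | 234 306 343 | 237 306 343 | 240 308 341 | 243 310 339 | 246 313 336 | 249 318 331 | 252 321 331 | 255 321 331 | 258 321 332 | 261 322 332 | 264 322 332 | 267 325 327 | 
far end [ 0.5347 -0.09    0.128 ] bar yaw 5.104603607331252 centre [ 0.5128 -0.0919]
side [286 236  18  19 238]
0.086 [294.973  256.3953] [323.5551 224.8967]
0.098 [294.7828 251.6388] [323.6717 229.069 ]
0.104 [294.6867 249.236 ] [323.7337 231.2841]
0.116 [294.4925 244.38  ] [323.8656 235.9999]
0.128 [294.2955 239.456 ] [324.0093 241.1392]
side ends z.128 [302.8846 235.7495] [285.4894 243.2562]
rim [ 0.446  -0.0252  0.079 ]
rim [ 0.4934 -0.1802  0.079 ]
rim [ 0.6731 -0.1268  0.079 ]
rim [0.629  0.0289 0.079 ]
```

View pics/s2z.png

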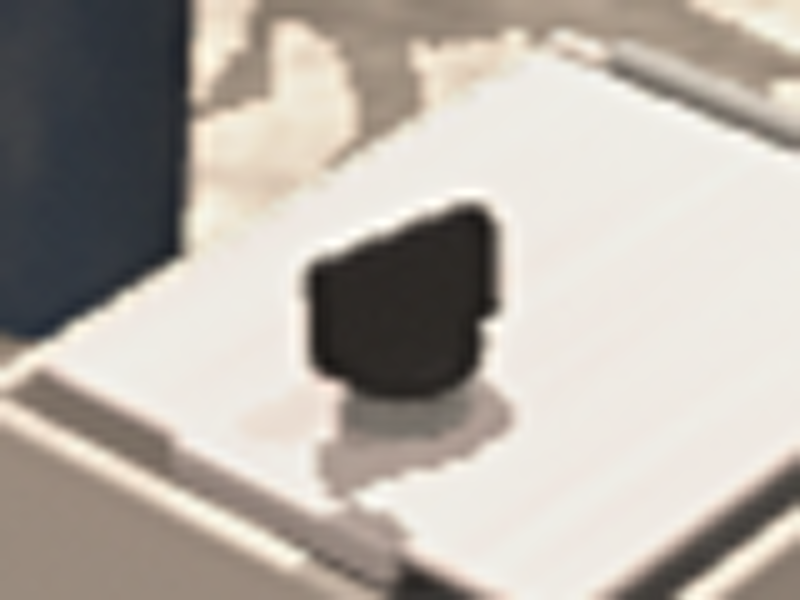

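The side zoom shows the bar's top edge from (310,262) to (490,205) in the crop. That agrees with the projected 128 mm bar top, so the knob is centred at (0.5127, -0.0914) and the bar's yaw is 5.1°.

```bash
python3 -m creep '-.0032 .0026 .02 -3;-.0032 .0026 .04 -7.3;-.0032 .0026 .06 -7.3;-.0032 .0026 .08 -7.3;-.0032 .0026 .095 -7.3;-.0032 .0026 .105 -7.3;-.0032 .0026 .112 -7.3;-.0032 .0026 .115 -7.3' .035
python3 -m creep '0 0 0 0;0 0 0 0'
python3 - <<'E'
from cell import *
import cv2
print(sense()["joint_positions"].round(1))
a=read_camera("wrist")["frame"][:,:,::-1]; cv2.imwrite("pics/w3.png",cv2.resize(a[150:390,160:480],(800,600)))
E
```

```text
time: 6.6
tcp_pos: [0.5126, -0.0914, 0.1187]
eef_rot: [-180.0, -0.0, -175.4]
ft_force: [-0.5, -0.2, -0.3]
gripper_width: 0.0351
grip_force: 0.0
time: 6.77
tcp_pos: [0.5131, -0.0915, 0.1198]
eef_rot: [-180.0, 0.0, -175.3]
ft_force: [-0.1, 0.2, -0.0]
gripper_width: 0.0347
grip_force: 0.0
[ -1.9  30.9   7.3 113.6  -6.4  35.9 104.3]
```

View pics/w3.png

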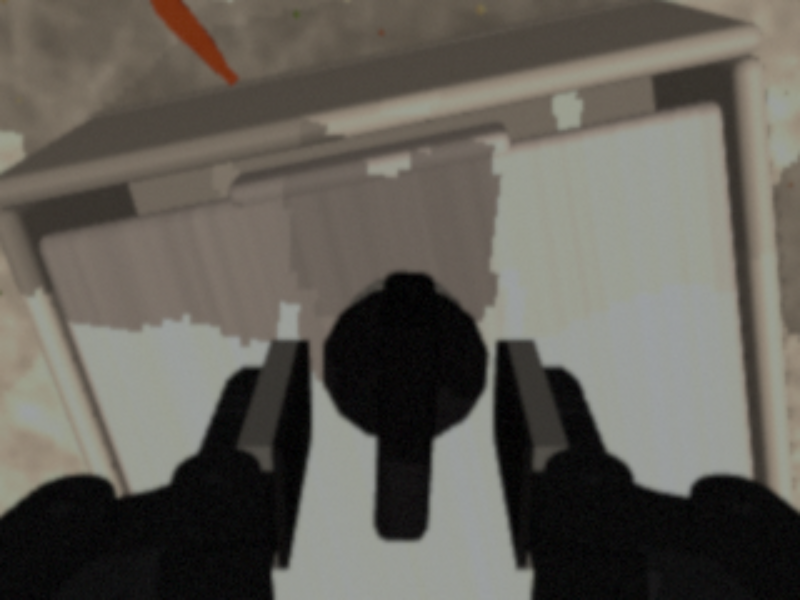

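The bar is centred between the fingers: it is at column 405, and the fingers' midpoint is about 402. I'm closing the gripper now.

```bash
python3 -m creep '0 0 0 0;0 0 0 0;0 0 0 0;0 0 0 0;0 0 0 0;0 0 0 0' 0
python3 -m creep '0 0 .001 0;0 0 .001 0'|grep -E "tcp|ft|rot"
```

```text
time: 7.32
tcp_pos: [0.5129, -0.0912, 0.1195]
eef_rot: [180.0, 0.0, -175.3]
ft_force: [0.5, 2.5, 1.6]
gripper_width: 0.0087
grip_force: 61.1
tcp_pos: [0.513, -0.0913, 0.1183]
eef_rot: [180.0, 0.0, -175.3]
ft_force: [0.3, 4.1, 6.0]
```

```bash
python3 -m creep '0 0 .0008 0;0 0 .0008 0;0 0 .0008 2'|grep -E "tcp|ft|rot"
python3 -m creep '0 0 0 3;0 0 0 6;0 0 0 9;0 0 0 12;0 0 0 12'|grep -E "tcp|ft|rot"
python3 -c "
from cell import sense;print(sense()['wrist_torque'])"
```

```text
tcp_pos: [0.513, -0.0913, 0.1177]
eef_rot: [180.0, 0.0, -177.3]
ft_force: [-0.3, 4.0, 9.4]
tcp_pos: [0.513, -0.0909, 0.1177]
eef_rot: [180.0, 0.0, 170.5]
ft_force: [-0.4, 5.7, 8.2]
[1.20343035 0.10173252 0.06912506]
```

```bash
python3 -m creep '0 0 0 4;0 0 0 8;0 0 0 12;0 0 0 12'|grep -E "tcp|ft|rot"
python3 -m creep '0 0 0 4;0 0 0 8;0 0 0 12;0 0 0 12'|grep -E "tcp|ft|rot"
python3 -c "
from cell import sense;print(sense()['wrist_torque'])"
```

```text
tcp_pos: [0.513, -0.0907, 0.1177]
eef_rot: [180.0, 0.0, 158.5]
ft_force: [-0.1, 7.1, 9.6]
tcp_pos: [0.5132, -0.0904, 0.1177]
eef_rot: [179.9, -0.0, 146.5]
ft_force: [1.1, 8.3, 10.0]
[ 1.94435381 -0.12203494  0.06099255]
```

```bash
cat > guard.sh <<'E'
# pass on while the downward push is still felt (fz > 6 N)
awk '/tcp_pos|eef_rot/{gsub(/[\[\],]/,"");printf "%s ",$4} /ft_force/{gsub(/[\[\],]/,"");print $2,$3,$4; f=$4} END{exit !(f>6 && f<16)}'
E
g(){ bash guard.sh; }
python3 -m creep '0 0 0 1;0 0 0 2;0 0 0 2'|g && python3 -m creep '0 0 0 1;0 0 0 2;0 0 0 2'|g && python3 -m creep '0 0 0 1;0 0 0 2;0 0 0 2'|g && python3 -m creep '0 0 0 1;0 0 0 2;0 0 0 2'|g && python3 -m creep '0 0 0 1;0 0 0 2;0 0 0 2'|g && python3 -m creep '0 0 0 1;0 0 0 2;0 0 0 2'|g || echo STOP
```

```text
0.1177 144.7 1.1 8.8 8.3
0.1177 142.7 1.6 8.7 8.5
0.1177 140.7 1.2 9.2 7.9
0.1178 138.7 1.0 8.7 9.1
0.1178 136.7 1.8 9.0 8.9
0.1178 134.7 1.6 9.9 8.5
```

Knob is at about 62.5° and still riding on the plate, so I'll keep turning.

```bash
g(){ bash guard.sh; }
python3 -m creep '0 0 0 1;0 0 0 2;0 0 0 2'|g && python3 -m creep '0 0 0 1;0 0 0 2;0 0 0 2'|g && python3 -m creep '0 0 0 1;0 0 0 2;0 0 0 2'|g && python3 -m creep '0 0 0 1;0 0 0 2;0 0 0 2'|g && python3 -m creep '0 0 0 1;0 0 0 2;0 0 0 2'|g && python3 -m creep '0 0 0 1;0 0 0 2;0 0 0 2'|g || echo STOP
```

```text
0.1177 132.7 1.3 9.7 8.5
0.1178 130.7 1.3 9.7 8.7
0.1178 128.7 1.9 9.9 7.9
0.1178 126.7 1.8 10.9 8.7
0.1177 124.7 3.3 10.9 7.0
0.1174 122.7 5.2 10.8 -2.6
STOP
```

The push vanished at about 74.5° (1.30 rad), so the knob has dropped. I'm releasing it.

```bash
python3 -c "
from cell import sense;print(sense()['wrist_torque'])"
python3 -m creep '0 0 0 0;0 0 0 0;0 0 0 0;0 0 0 0;0 0 0 0' .035 |grep -E "tcp|ft|wid"
python3 -m creep '0 0 -.005 0;0 0 -.015 0;0 0 -.03 0;0 0 -.05 0;0 0 -.08 0;0 0 -.11 0;0 0 -.12 0;0 0 -.12 0' |grep -E "time|tcp|ft"
python3 - <<'E'
from cell import *
from h import *
c=read_camera("side");w=read_camera("wrist")
cv2.imwrite("pics/e.png",np.hstack([cv2.resize(c["frame"][180:330,220:370],(400,400)),cv2.resize(w["frame"][100:340,200:440],(400,400))])[:,:,::-1])
S0=np.load("pics/side2.npz")
for f in(S0["frame"],c["frame"]):
    m=(f.max(2)[220:265,270:320]<50).astype(np.uint8);n,l,st,ce=cv2.connectedComponentsWithStats(m);i=1+st[1:,4].argmax();print(st[i]+np.array([270,220,0,0,0]),ce[i]+[270,220])
E
```

```text
[ 2.39070116 -1.16709676  0.09412057]
tcp_pos: [0.5126, -0.0917, 0.1175]
ft_force: [-0.9, 0.2, 0.4]
gripper_width: 0.0348
time: 12.9
tcp_pos: [0.5138, -0.0917, 0.2406]
ft_force: [0.1, -0.5, 0.2]
[286 236  18  19 238] [295.16806723 245.3487395 ]
[286 240  19  17 247] [294.81376518 247.97975709]
```

View pics/e.png

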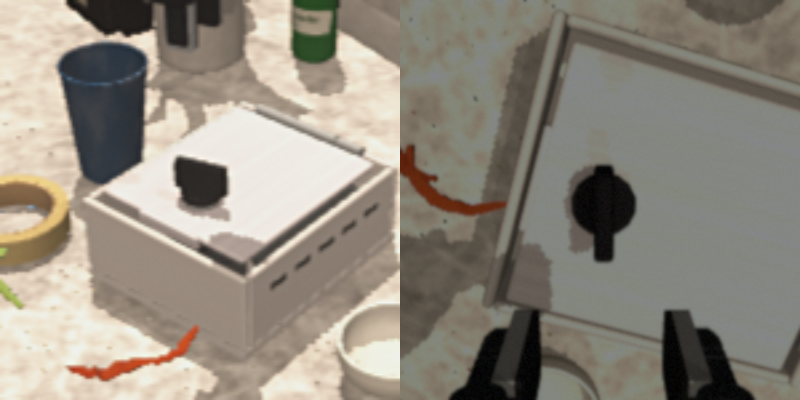

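The hatch is shut and the knob has turned. The collar's bottom edge is 2 px lower, or about 5 mm, which fits the 6 mm drop. The neighbouring objects are where they were.

```bash
python3 -c "
from cell import finish_job;print(finish_job())"
```

```text
the job is handed in; nothing more can be done
None
```

I handed the job in at about 13 s with the hatch shut and the knob turned to about 1.30 rad, where the push was lost as it dropped. The gripper is clear and the tumbler, bowl and tape roll look undisturbed; the hand-in returned no verdict.

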